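# Close up the freezer sample case

### The job

Move the red-capped vial from the yellow rack into the one empty well of the open sample case, then swing the lid over and press its front edge down until the red spring catch clicks shut. Press gently, with only the force the catch needs, and leave the other things on the bench where they are.

Things in the scene. Friction and masses are not known exactly. Their poses are not given: they have to be found in the camera images.
- vial: The red-capped sample vial, loose, upright in one of the three holes of the yellow rack (which one varies). White tube 16 mm diameter, red cap 18 mm diameter and 16 mm tall, 60 mm tall in all, about 25 g. Origin: centre of its underside, z up.
- rack: Fixed yellow block 60 x 170 x 45 mm (x, y, z) with a row of three square holes 20 mm wide along its y, 55 mm apart, the middle one at its centre; hole floors 15 mm above the bench, so that a vial stands 30 mm out of the block. Origin: centre of its underside.
- vial_b: A blue-capped vial of the same size in the rack; leave it there. Origin: centre of its underside.
- vial_g: A green-capped vial of the same size in the rack; leave it there. Origin: centre of its underside.
- case: White open sample case, fixed to the bench, 130 x 170 x 80 mm (x, y, z), walls 5 mm. Origin: centre of its underside; +x points to the hinge side, -x to the front with the catch, z up. Inside, a grey block, top 50 mm above the bench, holds four vials of the same size (x, y = -20, +-62 and 36, +-55 mm; tops 75 mm above the bench) and has one empty well.
- well (a point): Centre of the floor of the empty well, 15 mm above the bench, at x = -20, y = 0 mm in the case; axes as the case's. The well is square, 22 mm wide, 35 mm deep. A vial in it has its top 75 mm above the bench, 5 mm below the case's rim. The next caps start 53 mm from its centre along the case's y, the front wall 40 mm in front.
- case_hinge (a point): Middle of the lid's hinge line, which runs along the case's y, 84 mm above the bench and 68 mm from the case's centre towards +x.
- lid (a joint): Lid angle, rad: 0 closed and level (latched within 0.03 of it), 1.57 upright, 2.05 leaning fully back. Plate 134 mm from hinge to front edge, 170 mm wide, 8 mm thick, outer face 6 mm above the hinge line when closed; clear, with a blue front strip. A stiff hinge (0.12 N m): it stays where it is left. Resting on the unclicked catch it stands 0.04 to 0.11 rad open.
- lid_edge (a point): Where to press: on the lid's outer face, middle of the front edge, 120 mm from the hinge, 14 mm behind the edge; own z leaves the outer face. Pressing here down over the catch takes 10 to 16 N, rising over some 4 mm; it drops to 1 to 3 N as the lip passes the nose, the catch snaps home 3 mm lower, and 1 mm below, past a soft seal (5 N), is a hard stop. Over 22 N on lid or case damages it.
- latch (a joint): Red spring catch, middle of the case's front, in m: 0 at rest; the lid's lip pushes it outward up to 6 mm while pressed down over its nose, then it snaps back to 0 over the lip. Reads 0 also before the lip reaches it. How high catch, seal and stop sit differs from case to case by up to 3.5 mm either way and is not measured: feel for the click.
- beaker: Empty glass beaker, 68 mm wide, 85 mm tall, loose; leave alone. Origin: centre of its underside.
- dishes: Stack of four dishes, 90 mm wide, 58 mm tall, loose; leave alone. Origin: centre of its underside.
- bottle: Glass bottle with blue cap, 70 mm wide, 160 mm tall, loose; leave alone. Origin: centre of its underside.
- tipbox: White pipette-tip box 85 x 120 x 61 mm, loose; leave alone. Origin: centre of its underside.
- spatula: Small metal spoon, loose, lying flat; leave alone.

How it is judged:
By the outcome, as a careful person would: the job done as asked, in the order asked, and still so for the second after the job is handed in, with the robot touching nothing.
It also fails if it takes over 69 s, if anything falls off the work surface, if the arm or the gripper's body presses on something with over 40 N, if the wrist force passes 120 N, or if a joint passes its speed limit or range.

### The arm

A 7-joint arm with a two-finger parallel gripper is mounted at the origin on the work surface. World frame = base frame: x ahead of the robot, y to its left, z up, the work surface at z = 0. Lengths are in m, angles in rad, forces in N, time in s.
With the tool pointing down it reaches from about 0.4 to 0.85 m from the base axis. Payload 10.4 kg.
Tool frame: the origin (TCP) lies on the front face of the gripper's body, between the roots of the fingers; the fingertips stand 70 mm ahead of it and the grasp point (between the pads) lies 51 mm ahead of it (grasp_offset is the distance from the TCP to the grasp point, in m); z points along the fingers, y is the direction in which the jaws open and shut (so a half turn about z gives the same grasp; the last joint's range is limited). The gripper opens to 87 mm and grips with 3 to 60 N. Pads are 19 mm wide; open, the fingers measure 117 mm over their backs; the gripper's body (75 mm by 190 mm) begins 51 mm behind the grasp point.
Start: joints at [1.167, 0.332, -0.065, 1.46, 0.022, 1.35, -0.088], TCP at [0.232, -0.58, 0.292] pointing down, gripper open.
Joint ranges: [-2.6, 2.6], [-0.5, 2.12], [-1.47, 1.34], [0.16, 2.42], [-1.27, 4.41], [0.06, 2.06], [-2.6, 2.6]. Speed limits (rad/s): [2.22, 2.22, 2.79, 2.79, 3.14, 3.14, 3.14].

### API

Orientations are given as a unit quaternion [x, y, z, w].
In Python, from bench import * gives the robot as it stands. The module is installed in compiled form; this text tells all that it offers.
- The arm moves only by the tool arm_command, never from a script. Its argument "commands" is a list of rows, each a list of 3 entries, a list of its own where there are three numbers: the opening in per cent of the stroke, from 0 (shut) to 100 (fully open), then the shift along the tool's x, y, z in m, then the turn, a rotation vector about the tool's x, y, z in rad. A call has exactly 10 rows; each row is the pose to reach, as a shift and turn from the pose commanded when the call began, along the tool's axes at that moment; what a row does not reach only later rows make up. A row lasts 1/12 s, in which the tool goes at most 41.7 mm and 7.16 degrees, less where a joint would pass 70% of its speed; a pose out of reach is approached as far as the arm can. A call with a gripper value outside its range is refused whole. The fingers move at their own pace and stop on an object; "squeeze" is the grip in N (left out, the last holds). Time passes only in rows, so rows that repeat a pose let the fingers close, or fill a call up. It gives the time, the measured TCP pose, the force and the opening at its end, in the units of the state.
- read_state(): the state, without advancing time (a new reading comes with each control period).
- camera(name): name is "scene" or "side" or "wrist"; returns a dict with "pixels" (400x640x3 uint8, red, green, blue), "fx", "fy", "cx", "cy" (pixels), "dist_coeffs" ([k1, k2, p1, p2, k3] as OpenCV has them; the pictures are not rectified), "rvec" (rotation vector, rad) and "tvec" (3), from world to camera coordinates, as OpenCV has them; the wrist camera has in their place "mount" (4x4, takes a point from camera to tool coordinates, whose origin is the TCP and whose axes are the flange's). Camera axes: x right, y down, z forward; pixel columns grow to the right and rows downward; lengths in m; the calibration is good to about 2 mm. A picture is of the moment at which its call begins: read the wrist's pose just before it. There is no depth.
- close_job(): hands the job in, once; it reports no verdict.
The state is a dict: "time": time; "joint_positions": joint angles; "joint_vel": joint speeds; "joint_torque": joint torques, N m; "ee_pos": TCP position; "eef_rot": TCP orientation; "ft_force": force on the tool from outside, world axes, zero at the start; "torque": the same for the moment, N m; "width": finger opening in m.
Only numpy, scipy, OpenCV 4.12 (cv2) and the standard library are available. Lean on these libraries where they do the work, as an engineer would, in place of code of your own. Each camera call takes 0.05 s, during which the arm holds its last target.

## Working session

There is one attempt and no reset: what is moved stays moved. The work goes in short steps, Python scripts to look and compute and a tool call to move; the robot and the scene stay as the last step left them, time stands still between calls to the robot, and variables do not carry over. Pictures are saved under pics/ and viewed, and the job is handed in when it is done.

Besides the shell and the picture viewer there is one more tool, called after "Call:" as name(argument=value, ...) on one line, values as JSON. arm_command: Moves the arm, as the interface text tells. Its arguments: {"type":"object","properties":{"commands":{"type":"array","items":{"type":"array"}},"squeeze":{"type":"number"}},"required":["commands"]}

```bash
mkdir -p pics
python3 - <<'E'
from bench import *
import cv2,pickle
s=read_state();print(s)
for n in ["scene","side","wrist"]:
    c=camera(n);pickle.dump(c,open(f"pics/{n}0.pkl","wb"));cv2.imwrite(f"pics/{n}0.png",c["pixels"][:,:,::-1])
    print(n,{k:v for k,v in c.items() if k!="pixels"})
E
```

```text
{'time': 0.0, 'joint_positions': array([ 1.16737064,  0.33283958, -0.06467103,  1.46093185,  0.02159291,
        1.34987603, -0.08848429]), 'joint_vel': array([-9.04276920e-04,  6.31673637e-04, -1.33040677e-03,  1.42198201e-04,
        5.56179649e-04,  7.17866988e-04,  8.17986043e-05]), 'joint_torque': array([ 2.06394543e-04, -6.23248959e+01,  2.49636039e-02, -3.89888906e+01,
       -6.13347092e-02,  3.97779245e-02,  1.28026682e-04]), 'ee_pos': array([ 0.23218619, -0.57997009,  0.29147847]), 'eef_rot': array([ 9.81925240e-01,  1.89267958e-01, -1.60545199e-04, -6.60702866e-04]), 'ft_force': array([ 0.81926679, -0.46097354,  0.66683346]), 'torque': array([ 0.04355267, -0.00797862, -0.01209206]), 'width': 0.08714342243819603}
scene {'fx': 411.07782998159905, 'fy': 411.07782998159905, 'cx': 319.00314760313915, 'cy': 194.1951157979649, 'dist_coeffs': array([-0.10628882,  0.        ,  0.        ,  0.        ,  0.        ]), 'rvec': array([ 1.30259332,  2.50422588, -0.69657045]), 'tvec': array([ 0.31812055, -0.35725545,  1.45707697])}
side {'fx': 445.07924092067844, 'fy': 445.07924092067844, 'cx': 319.13585683932325, 'cy': 196.8479208992203, 'dist_coeffs': array([-0.05895834,  0.        ,  0.        ,  0.        ,  0.        ]), 'rvec': array([ 0.8723095 , -2.45738783,  1.20367569]), 'tvec': array([0.43102026, 0.28455703, 1.36311177])}
wrist {'fx': 314.37352902167777, 'fy': 314.37352902167777, 'cx': 316.22852110267576, 'cy': 202.42487822020902, 'dist_coeffs': array([0.01075108, 0.        , 0.        , 0.        , 0.        ]), 'mount': array([[-5.44454779e-04, -9.66273791e-01, -2.57516340e-01,
         7.10645492e-02],
       [ 9.99999704e-01, -6.66055862e-04,  3.84976363e-04,
         9.17539824e-04],
       [-5.43512837e-04, -2.57516054e-01,  9.66273867e-01,
        -9.19075237e-02],
       [ 0.00000000e+00,  0.00000000e+00,  0.00000000e+00,
         1.00000000e+00]])}
```

View pics/scene0.png

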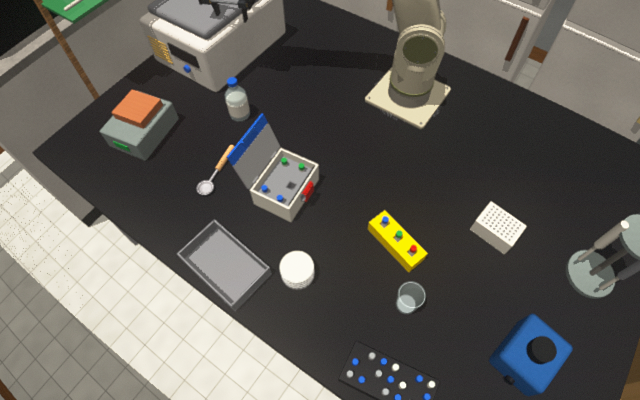

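View pics/side0.png

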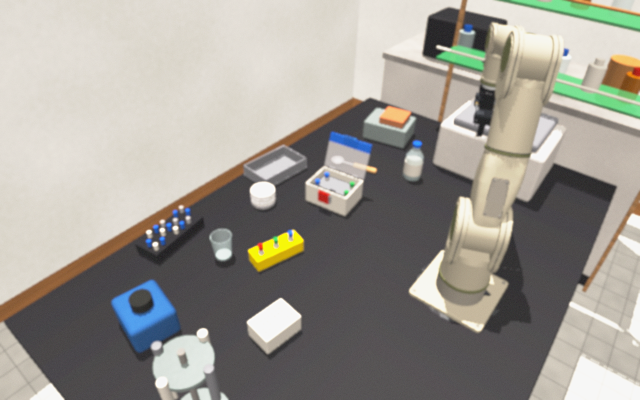

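View pics/wrist0.png

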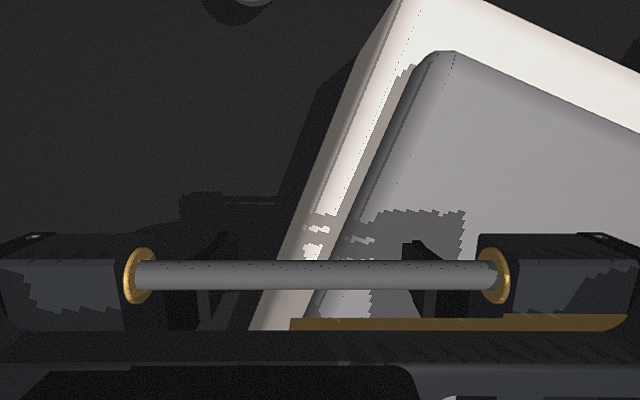

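The scene view shows the red vial at about (413,249), the case around (285,185) with its red catch at (308,188) and open lid (255,140). I'll zoom in for accurate measurement.

Run:
```python
import cv2
a=cv2.imread("pics/scene0.png")
cv2.imwrite("pics/c1.png",cv2.resize(a[110:225,220:330],None,fx=5,fy=5,interpolation=cv2.INTER_CUBIC))
cv2.imwrite("pics/c2.png",cv2.resize(a[200:280,355:440],None,fx=7,fy=7,interpolation=cv2.INTER_CUBIC))
b=cv2.imread("pics/side0.png")
cv2.imwrite("pics/c3.png",cv2.resize(b[125:220,295:385],None,fx=6,fy=6,interpolation=cv2.INTER_CUBIC))
cv2.imwrite("pics/c4.png",cv2.resize(b[220:275,240:310],None,fx=8,fy=8,interpolation=cv2.INTER_CUBIC))
```

```text
(no output)
```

View pics/c1.png

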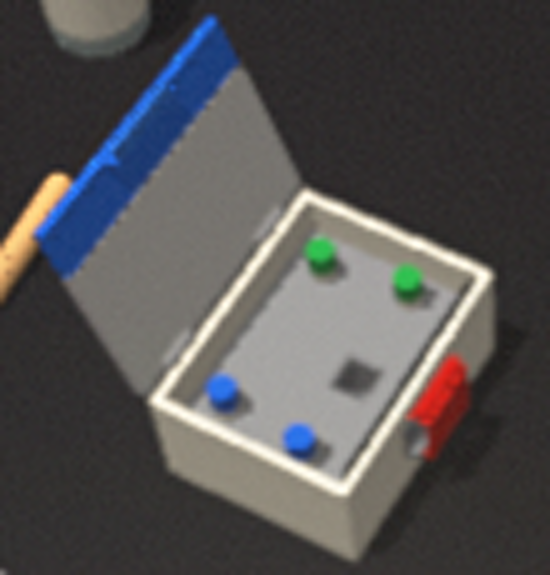

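View pics/c2.png

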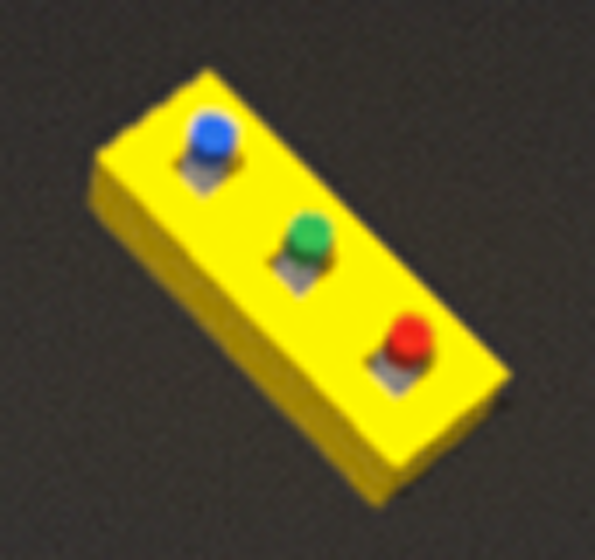

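View pics/c3.png

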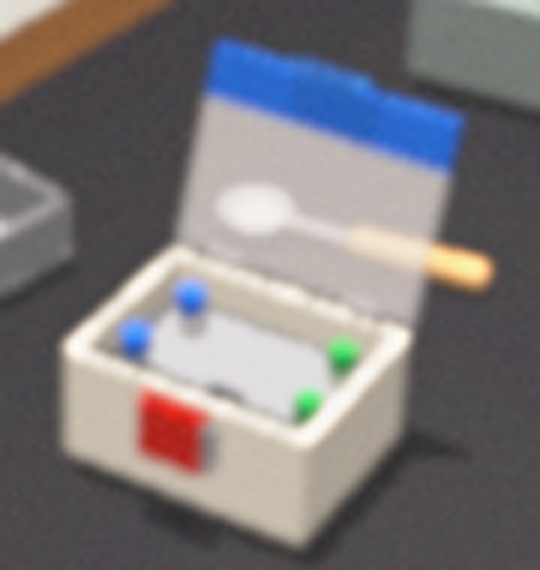

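View pics/c4.png

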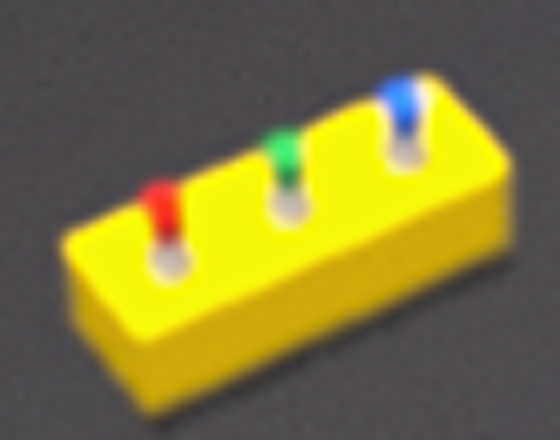

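```bash
cat > fit.py <<'E'
import pickle,cv2,numpy as np
from scipy.optimize import least_squares
C={n:pickle.load(open(f"pics/{n}0.pkl","rb")) for n in("scene","side")}
def proj(n,P):
    c=C[n];K=np.array([[c["fx"],0,c["cx"]],[0,c["fy"],c["cy"]],[0,0,1]])
    return cv2.projectPoints(np.array(P,float).reshape(-1,3),c["rvec"],c["tvec"],K,c["dist_coeffs"])[0][:,0]
def un(p,off,k): return np.array(off)+(np.array(p)+.5)/k-.5
def W(q,P):
    P=np.array(P,float);c,s=np.cos(q[2]),np.sin(q[2])
    return np.c_[q[0]+c*P[:,0]-s*P[:,1],q[1]+s*P[:,0]+c*P[:,1],P[:,2]]
def fit(obs,x0s):
    best=None
    for x0 in x0s:
        def f(q): return np.concatenate([(proj(n,W(q,[o[0] for o in O]))-[un(o[1],off,k) for o in O]).ravel() for n,off,k,O in obs])
        r=least_squares(f,x0,loss="soft_l1")
        if best is None or r.cost<best.cost: best=r;best.res=f(r.x)
    return best
X,Y=.065,.085
case=[("scene",(220,110),5,[((X,Y,.08),(155,402)),((X,-Y,.08),(305,190)),((-X,-Y,.08),(492,275)),((-X,Y,.08),(347,490)),((-X,Y,0),(357,558)),
 ((.036,.055,.075),(222,388)),((-.02,.062,.075),(298,436)),((.036,-.055,.075),(320,250)),((-.02,-.062,.075),(408,279))]),
("side",(295,125),6,[((X,Y,.08),(178,248)),((-X,Y,.08),(65,345)),((-X,-Y,.08),(303,440)),((X,-Y,.08),(410,335)),((-X,-Y,0),(303,545))])]
X2=.03
rack=[("scene",(355,200),7,[((-X2,-Y,.045),(208,68)),((X2,-Y,.045),(98,155)),((X2,Y,.045),(397,468)),((-X2,Y,.045),(512,375)),((X2,Y,0),(378,505)),((X2,-Y,0),(90,208))]),
("side",(240,220),8,[((X2,Y,.045),(62,240)),((-X2,Y,.045),(145,342)),((-X2,-Y,.045),(512,160)),((X2,-Y,.045),(435,75)),((-X2,Y,0),(152,415))])]
if __name__=="__main__":
    st=[(.6,y,a) for y in(-.3,0,.3) for a in np.arange(-3,3,1)]
    for nm,o in(("case",case),("rack",rack)):
        r=fit(o,st);print(nm,r.x.round(4),r.cost);print(r.res.reshape(-1,2).round(1).tolist())
        q=r.x
        if nm=="case":
            print("well",W(q,[(-.02,0,.015)]))
            for th in np.arange(1.3,2.06,.1):
                for zz in (.006,-.002):
                    e=[(.068-.134*np.cos(th)+zz*np.sin(th),y,.084+.134*np.sin(th)+zz*np.cos(th)) for y in(Y,-Y)]
                    print(th.round(2),zz,proj("scene",W(q,e)).round(1).tolist(),proj("side",W(q,e)).round(1).tolist())
            print("obs",un((38,235),(220,110),5),un((212,18),(220,110),5),un((222,42),(295,125),6),un((465,118),(295,125),6))
        else:
            print("vials",W(q,[(0,.055,.075),(0,0,.075),(0,-.055,.075)]).round(4).tolist(), proj("scene",W(q,[(0,.055,.075)])),un((410,330),(355,200),7),proj("side",W(q,[(0,.055,.075)])),un((160,188),(240,220),8))
E
python3 fit.py
```

```text
case [ 0.5684 -0.1093 -1.4531] 2.76790590590007
[[-1.0, -0.2], [-0.1, -0.1], [0.2, -0.6], [-0.2, 1.1], [-0.2, 0.6], [-0.0, -0.3], [0.2, -0.1], [0.1, -0.4], [-0.0, -0.7], [-0.5, 0.3], [0.0, 0.7], [0.6, 0.6], [-0.4, 0.0], [-0.7, 0.2]]
well [[ 0.56606342 -0.08947729  0.015     ]]
1.3 0.006 [[250.1, 166.5], [284.5, 121.3]] [[320.9, 139.3], [362.2, 153.2]]
1.3 -0.002 [[252.8, 168.2], [287.0, 122.8]] [[319.8, 140.7], [361.1, 154.7]]
1.4 0.006 [[245.7, 164.0], [280.3, 119.0]] [[322.8, 137.2], [363.9, 151.0]]
1.4 -0.002 [[248.3, 165.5], [282.8, 120.3]] [[321.7, 138.4], [362.9, 152.3]]
1.5 0.006 [[241.3, 161.8], [276.1, 117.0]] [[324.7, 135.4], [365.7, 149.1]]
1.5 -0.002 [[243.9, 163.1], [278.6, 118.2]] [[323.6, 136.4], [364.6, 150.2]]
1.6 0.006 [[237.0, 159.9], [272.0, 115.4]] [[326.6, 134.0], [367.4, 147.5]]
1.6 -0.002 [[239.6, 161.0], [274.4, 116.4]] [[325.4, 134.8], [366.4, 148.4]]
1.7 0.006 [[232.9, 158.3], [268.0, 114.1]] [[328.4, 132.8], [369.0, 146.2]]
1.7 -0.002 [[235.4, 159.2], [270.4, 114.9]] [[327.3, 133.5], [368.0, 147.0]]
1.8 0.006 [[229.0, 157.1], [264.1, 113.2]] [[330.1, 132.1
[... 172 characters left out ...]
1.9 -0.002 [[227.6, 156.7], [262.7, 113.0]] [[330.8, 131.9], [371.1, 145.1]]
2.0 0.006 [[222.1, 155.7], [257.2, 112.5]] [[333.3, 131.6], [373.3, 144.7]]
2.0 -0.002 [[224.1, 156.0], [259.2, 112.6]] [[332.4, 131.6], [372.5, 144.7]]
obs [227.2 156.6] [262.  113.2] [331.58333333 131.58333333] [372.08333333 144.25      ]
rack [ 0.5313  0.25   -0.281 ] 2.600430483904198
[[-0.1, 0.5], [0.0, -0.1], [0.2, -0.4], [-0.6, -0.5], [-0.1, 0.2], [-0.3, -0.6], [0.8, 0.6], [-0.3, -0.7], [-0.6, 0.7], [-0.9, 1.0], [-0.2, 0.1]]
vials [[0.5466, 0.3028, 0.075], [0.5313, 0.25, 0.075], [0.5161, 0.1972, 0.075]] [[413.58064866 246.81003581]] [413.14285714 246.71428571] [[260.4454063  245.22382034]] [259.5625 243.0625]
```

```bash
cat > go.py <<'E'
import sys,numpy as np
from bench import *
from scipy.spatial.transform import Rotation as R
def rel(x,y,z,psi):
    s=read_state();r=R.from_quat(s["eef_rot"])
    t=R.from_matrix(np.array([[np.cos(psi),np.sin(psi),0],[np.sin(psi),-np.cos(psi),0],[0,0,-1.]]))
    d=r.inv().apply(np.array([x,y,z])-s["ee_pos"])
    print("t",round(s["time"],2),"pos",s["ee_pos"].round(4),"F",s["ft_force"].round(2),"w",round(s["width"],4),"psi",round(np.arctan2(*r.as_matrix()[[1,0],0]),4))
    print("shift",d.round(4),"turn",(r.inv()*t).as_rotvec().round(4),"dist",np.linalg.norm(d).round(3))
if __name__=="__main__":
    for a in sys.argv[1:]: rel(*map(float,a.split(",")))
E
cat > ground.py <<'E'
from fit import *
def ray(n,p,z):
    c=C[n];K=np.array([[c["fx"],0,c["cx"]],[0,c["fy"],c["cy"]],[0,0,1]])
    u=cv2.undistortPoints(np.array([[p]],float),K,c["dist_coeffs"])[0,0];Rm=cv2.Rodrigues(c["rvec"])[0]
    d=Rm.T@np.r_[u,1];o=-Rm.T@c["tvec"];return o+d*(z-o[2])/d[2]
for nm,p,z in (("bottlecap",(232,81),.16),("bottlebase",(239,118),0),("spoon",(205,187),0),("handle",(232,148),0),("dishes",(297,264),.058),("beaker",(411,290),.085),("shakerTop",(285,25),.1),("tray",(222,260),0)): print(nm,ray("scene",p,z).round(3))
E
python3 ground.py; python3 go.py .232,-.58,.37,.381 .5,-.3,.37,.381
```

```text
bottlecap [ 0.415 -0.43   0.16 ]
bottlebase [ 0.429 -0.425  0.   ]
spoon [ 0.702 -0.327  0.   ]
handle [ 0.54  -0.358  0.   ]
dishes [0.756 0.074 0.058]
beaker [0.657 0.355 0.085]
shakerTop [ 0.039 -0.517  0.1  ]
tray [ 0.852 -0.121  0.   ]
t 0.15 pos [ 0.2322 -0.58    0.2916] F [ 0.32 -0.89  0.39] w 0.087 psi 0.3808
shift [-0.0002 -0.0002 -0.0784] turn [-0.001   0.     -0.0002] dist 0.078
t 0.15 pos [ 0.2322 -0.58    0.2916] F [ 0.32 -0.89  0.39] w 0.087 psi 0.3808
shift [ 0.3527 -0.1605 -0.0782] turn [-0.001   0.     -0.0002] dist 0.395
```

Call:
arm_command(commands=[[100, [0, 0, -0.04], [0, 0, 0]], [100, [0, 0, -0.08], [0, 0, 0]], [100, [0.35, -0.16, -0.085], [0, 0, -0.2]], [100, [0.35, -0.16, -0.085], [0, 0, -0.3]], [100, [0.35, -0.16, -0.085], [0, 0, -0.4]], [100, [0.35, -0.16, -0.085], [0, 0, -0.5]], [100, [0.35, -0.16, -0.085], [0, 0, -0.6]], [100, [0.35, -0.16, -0.085], [0, 0, -0.7]], [100, [0.35, -0.16, -0.085], [0, 0, -0.8]], [100, [0.35, -0.16, -0.085], [0, 0, -0.9]]])

```text
time: 0.98
ee_pos: [0.4632, -0.3372, 0.3767]
eef_rot: [0.8, 0.599, -0.0, 0.0]
ft_force: [0.2, -0.5, 0.6]
width: 0.0871
```

```bash
python3 go.py .5466,.0,.37,1.29 .5466,.3028,.2,1.29
```

```text
t 0.98 pos [ 0.4632 -0.3372  0.3767] F [ 0.17 -0.5   0.61] w 0.0871 psi 1.2855
shift [ 0.3471 -0.0148  0.0066] turn [ 0.0001  0.0003 -0.0045] dist 0.347
t 0.98 pos [ 0.4632 -0.3372  0.3767] F [ 0.17 -0.5   0.61] w 0.0871 psi 1.2855
shift [ 0.6377 -0.1001  0.1765] turn [ 0.0001  0.0003 -0.0045] dist 0.669
```

Call:
arm_command(commands=[[100, [0.5, -0.06, 0], [0, 0, 0]], [100, [0.5, -0.06, 0], [0, 0, 0]], [100, [0.5, -0.06, 0], [0, 0, 0]], [100, [0.5, -0.06, 0], [0, 0, 0]], [100, [0.5, -0.06, 0], [0, 0, 0]], [100, [0.5, -0.06, 0], [0, 0, 0]], [100, [0.5, -0.06, 0], [0, 0, 0]], [100, [0.5, -0.06, 0], [0, 0, 0]], [100, [0.5, -0.06, 0], [0, 0, 0]], [100, [0.5, -0.06, 0], [0, 0, 0]]])

```text
time: 1.82
ee_pos: [0.5328, 0.0736, 0.3767]
eef_rot: [0.802, 0.597, 0.0, 0.0]
ft_force: [0.6, -0.3, -0.2]
width: 0.0872
```

```bash
python3 go.py .5466,.3028,.22,1.29
```

```text
t 1.82 pos [0.5328 0.0736 0.3767] F [ 0.56 -0.3  -0.23] w 0.0872 psi 1.2803
shift [ 0.2236 -0.0525  0.1566] turn [ 0.0005  0.0003 -0.0097] dist 0.278
```

Call:
arm_command(commands=[[100, [0.22, -0.05, 0.15], [0, 0, -0.01]], [100, [0.22, -0.05, 0.15], [0, 0, -0.01]], [100, [0.22, -0.05, 0.15], [0, 0, -0.01]], [100, [0.22, -0.05, 0.15], [0, 0, -0.01]], [100, [0.22, -0.05, 0.15], [0, 0, -0.01]], [100, [0.22, -0.05, 0.15], [0, 0, -0.01]], [100, [0.22, -0.05, 0.15], [0, 0, -0.01]], [100, [0.22, -0.05, 0.15], [0, 0, -0.01]], [100, [0.22, -0.05, 0.15], [0, 0, -0.01]], [100, [0.22, -0.05, 0.15], [0, 0, -0.01]]])

```text
time: 2.65
ee_pos: [0.5484, 0.2959, 0.2269]
eef_rot: [0.799, 0.601, -0.0, 0.0]
ft_force: [0.6, 0.2, 0.5]
width: 0.0872
```

```bash
cat > wr.py <<'E'
import sys,numpy as np,cv2
from bench import *
from scipy.spatial.transform import Rotation as R
def shot(name,P):
    s=read_state();c=camera("wrist");cv2.imwrite(f"pics/{name}.png",c["pixels"][:,:,::-1])
    T=np.eye(4);T[:3,:3]=R.from_quat(s["eef_rot"]).as_matrix();T[:3,3]=s["ee_pos"];M=np.linalg.inv(T@c["mount"])
    K=np.array([[c["fx"],0,c["cx"]],[0,c["fy"],c["cy"]],[0,0,1]])
    p=cv2.projectPoints(np.array(P,float),cv2.Rodrigues(M[:3,:3])[0],M[:3,3],K,c["dist_coeffs"])[0][:,0]
    print("proj",p.round(1).tolist());return s,c,M,K
if __name__=="__main__":
    shot(sys.argv[1],[list(map(float,a.split(","))) for a in sys.argv[2:]])
E
python3 go.py .5466,.3028,.122,1.29; python3 wr.py w1 .5466,.3028,.075 .5313,.25,.075 .5466,.3028,.17
```

```text
t 2.65 pos [0.5484 0.2959 0.2269] F [0.6  0.22 0.5 ] w 0.0872 psi 1.2899
shift [ 0.0062 -0.0037  0.1049] turn [ 0.0006  0.0004 -0.0001] dist 0.105
proj [[310.0, 200.9], [310.3, 263.7], [306.7, 248.3]]
```

View pics/w1.png

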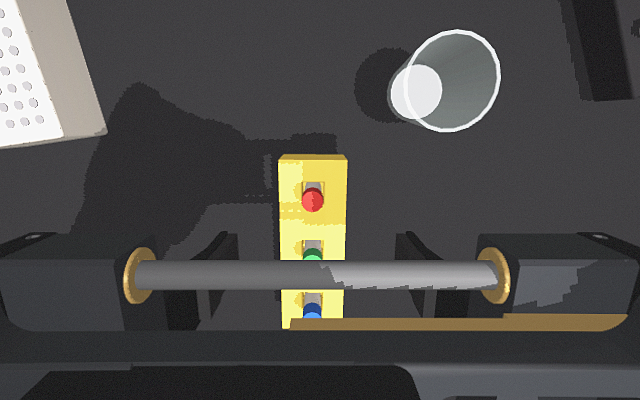

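The red cap top is at (312,200) against a predicted (310,201), so there's agreement within 2 mm. Descending to grip.

Call:
arm_command(commands=[[100, [0.006, -0.002, 0.03], [0, 0, 0]], [100, [0.006, -0.002, 0.06], [0, 0, 0]], [100, [0.006, -0.002, 0.085], [0, 0, 0]], [100, [0.006, -0.002, 0.1], [0, 0, 0]], [100, [0.006, -0.002, 0.105], [0, 0, 0]], [100, [0.006, -0.002, 0.105], [0, 0, 0]], [40, [0.006, -0.002, 0.105], [0, 0, 0]], [15, [0.006, -0.002, 0.105], [0, 0, 0]], [0, [0.006, -0.002, 0.105], [0, 0, 0]], [0, [0.006, -0.002, 0.105], [0, 0, 0]]], squeeze=12)

```text
time: 3.53
ee_pos: [0.5482, 0.3033, 0.1227]
eef_rot: [0.799, 0.601, 0.001, 0.0]
ft_force: [0.2, 0.4, -0.8]
width: 0.0678
```

Call:
arm_command(commands=[[0, [0, 0, 0], [0, 0, 0]], [0, [0, 0, 0], [0, 0, 0]], [0, [0, 0, 0], [0, 0, 0]], [0, [0, 0, 0], [0, 0, 0]], [0, [0, 0, 0], [0, 0, 0]], [0, [0, 0, 0], [0, 0, 0]], [0, [0, 0, -0.01], [0, 0, 0]], [0, [0, 0, -0.02], [0, 0, 0]], [0, [0, 0, -0.03], [0, 0, 0]], [0, [0, 0, -0.04], [0, 0, 0]]])

```text
time: 4.37
ee_pos: [0.5479, 0.3034, 0.1632]
eef_rot: [0.799, 0.602, 0.001, 0.0]
ft_force: [0.4, 0.5, -0.8]
width: 0.0169
```

```bash
python3 go.py .5466,.3028,.122,1.29 .5661,-.0895,.25,1.688 .5661,-.0895,.25,1.29;python3 wr.py w2 .5466,.3028,.075
```

```text
t 4.37 pos [0.5479 0.3034 0.1632] F [ 0.38  0.55 -0.81] w 0.0169 psi 1.2908
shift [-0.0009 -0.0011  0.0412] turn [ 0.0008 -0.0007  0.0008] dist 0.041
t 4.37 pos [0.5479 0.3034 0.1632] F [ 0.38  0.55 -0.81] w 0.0169 psi 1.2908
shift [-0.3725  0.1262 -0.0869] turn [ 0.0009 -0.0005 -0.3972] dist 0.403
t 4.37 pos [0.5479 0.3034 0.1632] F [ 0.38  0.55 -0.81] w 0.0169 psi 1.2908
shift [-0.3725  0.1262 -0.0869] turn [ 0.0008 -0.0007  0.0008] dist 0.403
proj [[312.4, 238.6]]
```

View pics/w2.png

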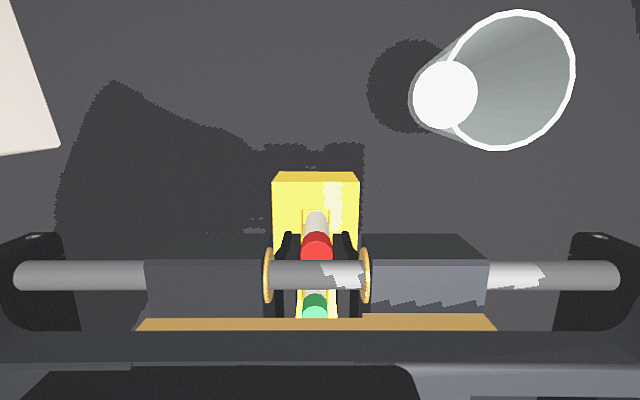

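The vial is held (cap at (317,245) between the pads). Carrying it over the well.

Call:
arm_command(commands=[[0, [0, 0, -0.035], [0, 0, 0]], [0, [0, 0, -0.06], [0, 0, 0]], [0, [-0.12, 0.04, -0.08], [0, 0, -0.05]], [0, [-0.2, 0.07, -0.08], [0, 0, -0.1]], [0, [-0.3, 0.1, -0.08], [0, 0, -0.15]], [0, [-0.34, 0.115, -0.08], [0, 0, -0.25]], [0, [-0.35, 0.12, -0.08], [0, 0, -0.35]], [0, [-0.36, 0.122, -0.08], [0, 0, -0.397]], [0, [-0.37, 0.125, -0.08], [0, 0, -0.397]], [0, [-0.372, 0.126, -0.08], [0, 0, -0.397]]])

```text
time: 5.25
ee_pos: [0.563, -0.0311, 0.2407]
eef_rot: [0.664, 0.747, 0.0, 0.001]
ft_force: [0.9, -0.0, -0.0]
width: 0.0171
```

Call:
arm_command(commands=[[0, [0, 0, 0], [0, 0, 0]], [0, [0, 0, 0], [0, 0, 0]], [0, [0, 0, 0], [0, 0, 0]], [0, [0, 0, 0], [0, 0, 0]], [0, [0, 0, 0], [0, 0, 0]], [0, [0, 0, 0], [0, 0, 0]], [0, [0, 0, 0], [0, 0, 0]], [0, [0, 0, 0], [0, 0, 0]], [0, [0, 0, 0], [0, 0, 0]], [0, [0, 0, 0], [0, 0, 0]]])

```text
time: 6.08
ee_pos: [0.5632, -0.0289, 0.2398]
eef_rot: [0.664, 0.747, 0.0, 0.0]
ft_force: [0.2, -0.5, 0.2]
width: 0.0172
```

```bash
python3 go.py .5661,-.0895,.19,1.688;python3 wr.py w3 $(python3 - <<'E'
from fit import *
q=(.5684,-.1093,-1.4531)
for p in W(q,[(-.02,0,.05),(-.065,.085,.08),(-.065,-.085,.08),(-.02,.062,.075),(-.02,-.062,.075)]): print("%.4f,%.4f,%.4f"%tuple(p),end=" ")
E
)
```

```text
t 6.08 pos [ 0.5632 -0.0289  0.2398] F [ 0.23 -0.55  0.25] w 0.0172 psi 1.688
shift [-0.0605 -0.0042  0.0498] turn [ 0.  0. -0.] dist 0.078
proj [[310.8, 256.7], [410.8, 222.7], [209.0, 222.9], [379.5, 268.6], [241.1, 268.8]]
```

View pics/w3.png

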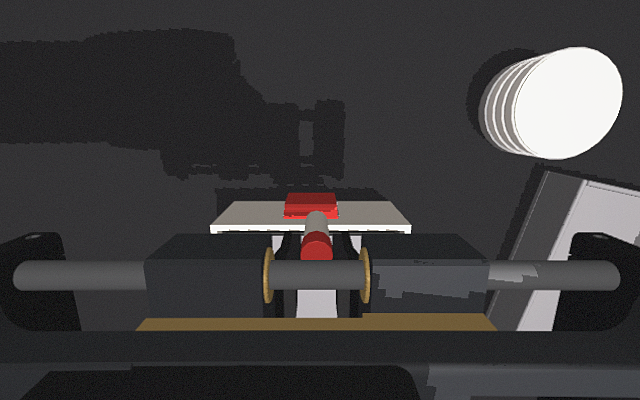

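Call:
arm_command(commands=[[0, [-0.02, -0.001, 0], [0, 0, 0]], [0, [-0.04, -0.002, 0], [0, 0, 0]], [0, [-0.055, -0.004, 0], [0, 0, 0]], [0, [-0.0605, -0.004, 0.01], [0, 0, 0]], [0, [-0.0605, -0.004, 0.03], [0, 0, 0]], [0, [-0.0605, -0.004, 0.04], [0, 0, 0]], [0, [-0.0605, -0.004, 0.05], [0, 0, 0]], [0, [-0.0605, -0.004, 0.05], [0, 0, 0]], [0, [-0.0605, -0.004, 0.05], [0, 0, 0]], [0, [-0.0605, -0.004, 0.05], [0, 0, 0]]])

```text
time: 6.97
ee_pos: [0.5667, -0.0891, 0.1905]
eef_rot: [0.664, 0.747, 0.0, 0.0]
ft_force: [-0.2, -0.5, 0.0]
width: 0.0173
```

```bash
python3 go.py .5661,-.0895,.122,1.688;python3 - <<'E'
from bench import *
import cv2
for n,(x0,x1,y0,y1) in {"scene":(200,350,90,230),"side":(270,400,110,220)}.items():
    a=camera(n)["pixels"][:,:,::-1]
    cv2.imwrite(f"pics/v_{n}.png",cv2.resize(a[y0:y1,x0:x1],None,fx=4,fy=4,interpolation=cv2.INTER_CUBIC))
E
python3 wr.py w4 .5661,-.0895,.05
```

```text
t 6.97 pos [ 0.5667 -0.0891  0.1905] F [-0.22 -0.5   0.03] w 0.0173 psi 1.6885
shift [-0.0003 -0.0007  0.0685] turn [0.0008 0.0001 0.0005] dist 0.068
proj [[313.8, 211.8]]
```

View pics/v_scene.png

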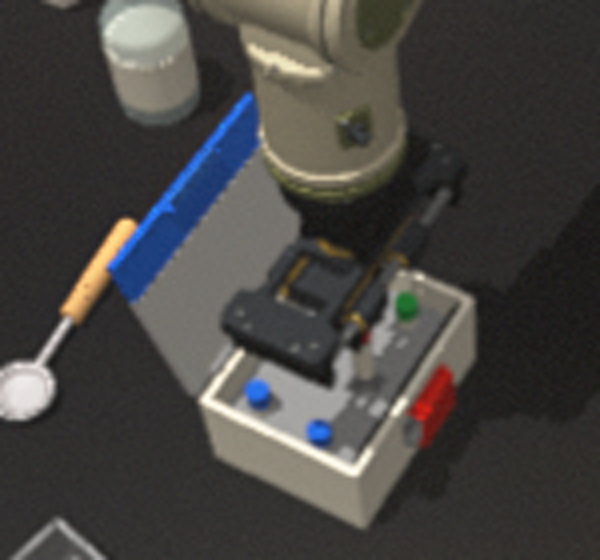

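View pics/v_side.png

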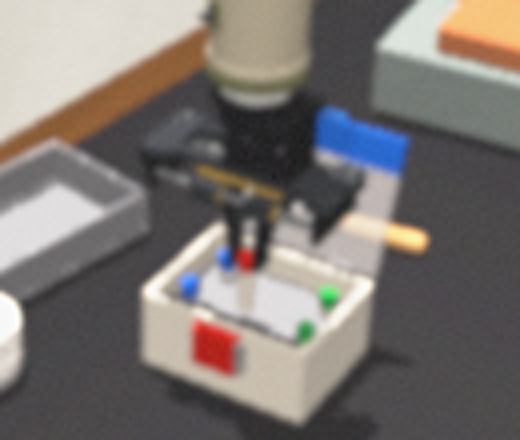

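View pics/w4.png

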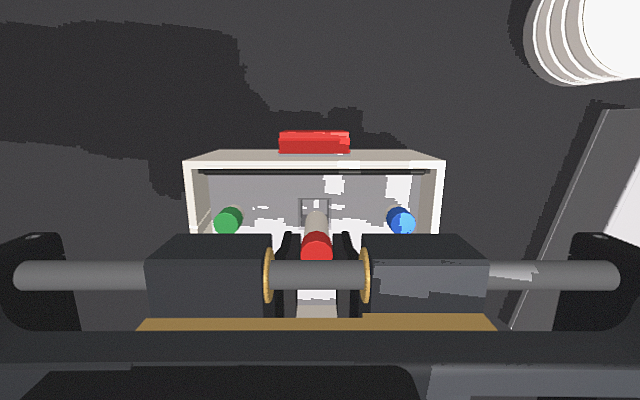

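The well is seen at about (314,212), as predicted, and the vial hangs upright at column 316. Lowering.

Call:
arm_command(commands=[[0, [-0.0003, -0.0013, 0.01], [0, 0, 0]], [0, [-0.0003, -0.0013, 0.02], [0, 0, 0]], [0, [-0.0003, -0.0013, 0.03], [0, 0, 0]], [0, [-0.0003, -0.0013, 0.036], [0, 0, 0]], [0, [-0.0003, -0.0013, 0.042], [0, 0, 0]], [0, [-0.0003, -0.0013, 0.048], [0, 0, 0]], [0, [-0.0003, -0.0013, 0.053], [0, 0, 0]], [0, [-0.0003, -0.0013, 0.056], [0, 0, 0]], [0, [-0.0003, -0.0013, 0.058], [0, 0, 0]], [0, [-0.0003, -0.0013, 0.058], [0, 0, 0]]])

```text
time: 7.95
ee_pos: [0.5665, -0.09, 0.1334]
eef_rot: [0.665, 0.747, 0.001, 0.002]
ft_force: [-0.7, 0.8, 11.7]
width: 0.0173
```

```bash
python3 go.py .5661,-.0895,.122,1.688;python3 wr.py w5 .5661,-.0895,.05
```

```text
t 7.95 pos [ 0.5665 -0.09    0.1334] F [-0.7   0.82 11.67] w 0.0173 psi 1.6878
shift [ 0.0006 -0.0004  0.0114] turn [ 0.0033  0.0011 -0.0002] dist 0.011
proj [[313.6, 238.3]]
```

View pics/w5.png

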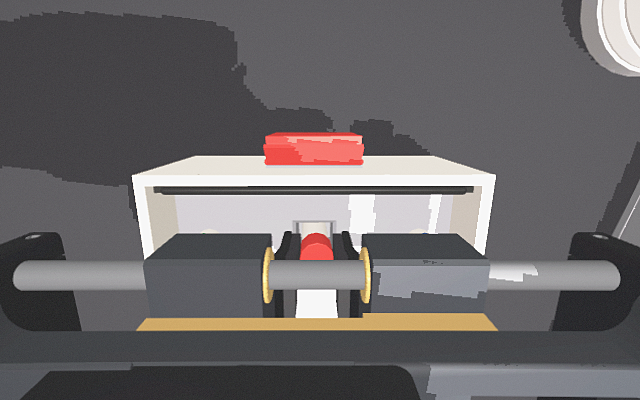

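Run:
```python
from bench import *
import numpy as np,cv2
c=camera("wrist");M=np.linalg.inv(c["mount"]);K=np.array([[c["fx"],0,c["cx"]],[0,c["fy"],c["cy"]],[0,0,1]])
s=read_state();print(s["ft_force"],s["torque"],s["ee_pos"])
for z in(.03,.04,.0477,.0637,.075,.1077):
  print(z,cv2.projectPoints(np.array([[0.,0,z],[.009,0,z],[-.009,0,z],[0,.009,z],[0,-.009,z]]),cv2.Rodrigues(M[:3,:3])[0],M[:3,3],K,c["dist_coeffs"])[0][:,0].round(1).tolist())
for n in ("w2","w4","w5"):
  a=cv2.imread(f"pics/{n}.png");cv2.imwrite(f"pics/z{n}.png",cv2.resize(a[180:330,250:380],None,fx=4,fy=4,interpolation=cv2.INTER_CUBIC))
a=np.hstack([cv2.imread(f"pics/z{n}.png") for n in("w4","w5")]);cv2.imwrite("pics/zz.png",cv2.resize(a,(800,462)))
a=camera("side")["pixels"][:,:,::-1];cv2.imwrite("pics/zs.png",cv2.resize(a[130:220,280:390],None,fx=6,fy=6,interpolation=cv2.INTER_CUBIC))
```

```text
[-1.48334545  0.01647573 10.95301066] [-0.01413824  0.1416405  -0.02065145] [ 0.56641924 -0.09002764  0.13340809]
0.03 [[314.1, 285.4], [314.0, 266.3], [314.1, 303.9], [334.9, 285.4], [293.2, 285.4]]
0.04 [[314.2, 274.3], [314.2, 256.3], [314.2, 291.7], [333.7, 274.3], [294.7, 274.3]]
0.0477 [[314.3, 266.7], [314.2, 249.5], [314.3, 283.4], [332.8, 266.7], [295.8, 266.7]]
0.0637 [[314.4, 253.1], [314.4, 237.3], [314.5, 268.4], [331.3, 253.0], [297.6, 253.1]]
0.075 [[314.5, 244.8], [314.5, 229.9], [314.6, 259.4], [330.3, 244.8], [298.7, 244.9]]
0.1077 [[314.7, 225.9], [314.7, 213.0], [314.8, 238.4], [328.2, 225.9], [301.3, 225.9]]
```

View pics/zz.png

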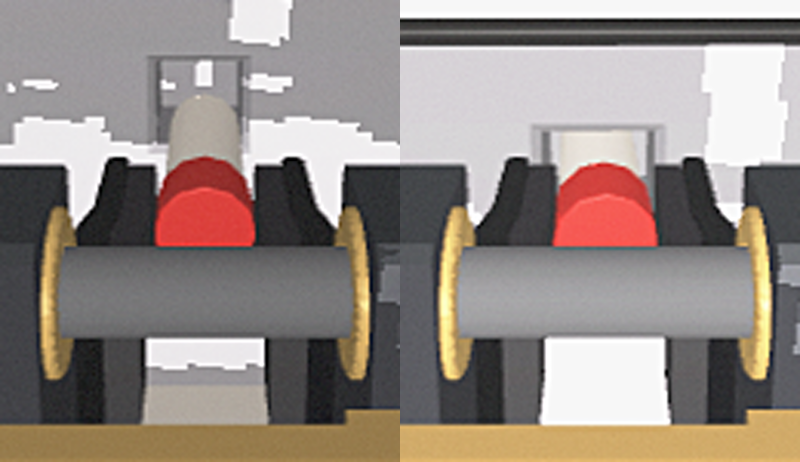

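View pics/zs.png

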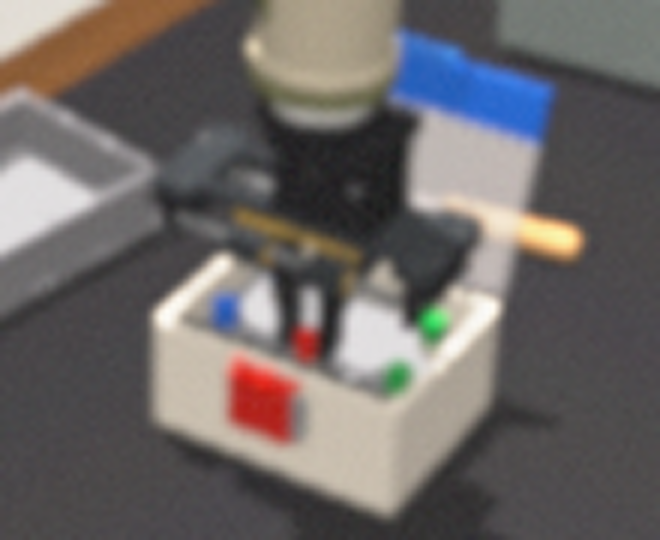

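The pixel check shows the cap top about 59 mm below the TCP, so the vial sits lower in the grip than I had assumed. Its underside is at about z = 15 mm, so the 11 N means it is standing on the well floor. I'll unload and release.

Call:
arm_command(commands=[[0, [0, 0, -0.001], [0, 0, 0]], [0, [0, 0, -0.001], [0, 0, 0]], [25, [0, 0, -0.001], [0, 0, 0]], [40, [0, 0, -0.001], [0, 0, 0]], [40, [0, 0, -0.001], [0, 0, 0]], [40, [0, 0, -0.001], [0, 0, 0]], [40, [0, 0, -0.001], [0, 0, 0]], [40, [0, 0, -0.02], [0, 0, 0]], [40, [0, 0, -0.04], [0, 0, 0]], [40, [0, 0, -0.07], [0, 0, 0]]])

```text
time: 8.93
ee_pos: [0.5639, -0.09, 0.2007]
eef_rot: [0.664, 0.747, -0.001, -0.002]
ft_force: [0.6, -0.3, 0.3]
width: 0.0347
```

```bash
python3 go.py .5661,-.0895,.3,1.688;python3 wr.py w6 .5661,-.0895,.075 .5661,-.0895,.05
```

```text
t 8.93 pos [ 0.5639 -0.09    0.2007] F [ 0.55 -0.25  0.29] w 0.0347 psi 1.688
shift [ 0.0004  0.0019 -0.0993] turn [-0.0035 -0.0014 -0.    ] dist 0.099
proj [[318.6, 217.6], [318.4, 208.1]]
```

View pics/w6.png

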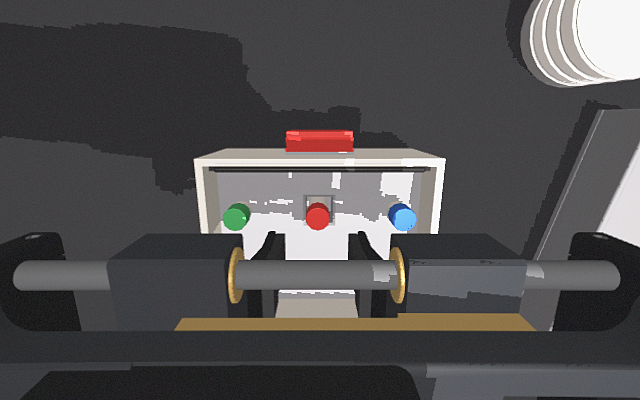

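The vial stands in the well: its cap is at (318,217), exactly as predicted and level with its neighbours. Now going up, over the lid and behind it with fingers shut.

Call:
arm_command(commands=[[0, [0, 0.001, -0.04], [0.003, 0.001, 0]], [0, [0, 0.002, -0.08], [0, 0, 0]], [0, [0, 0.002, -0.12], [0, 0, 0]], [0, [-0.02, 0.002, -0.14], [-0.003, -0.001, 0]], [0, [-0.06, 0.002, -0.15], [-0.003, -0.001, 0]], [0, [-0.1, 0.002, -0.15], [-0.003, -0.001, 0]], [0, [-0.14, 0.002, -0.15], [-0.003, -0.001, 0]], [0, [-0.168, 0.002, -0.15], [-0.003, -0.001, 0]], [0, [-0.17, 0.002, -0.15], [-0.003, -0.001, 0]], [0, [-0.17, 0.002, -0.15], [-0.003, -0.001, 0]]])

```text
time: 9.82
ee_pos: [0.5865, -0.2609, 0.3508]
eef_rot: [0.666, 0.746, 0.001, 0.001]
ft_force: [-0.1, 0.7, -0.0]
width: 0.0006
```

```bash
python3 go.py .586,-.2583,.24,1.688
python3 - <<'E'
from bench import *
import cv2,numpy as np
a=camera("side")["pixels"][:,:,::-1];b=camera("scene")["pixels"][:,:,::-1]
f=lambda i:cv2.resize(i,(400,400),interpolation=cv2.INTER_CUBIC)
cv2.imwrite("pics/v2.png",np.hstack([f(a[100:230,270:400]),f(b[90:220,200:330])]))
E
```

```text
t 9.82 pos [ 0.5865 -0.2609  0.3508] F [-0.14  0.65 -0.02] w 0.0006 psi 1.6843
shift [ 0.0027 -0.0004  0.1108] turn [ 0.0021  0.0004 -0.0037] dist 0.111
```

View pics/v2.png

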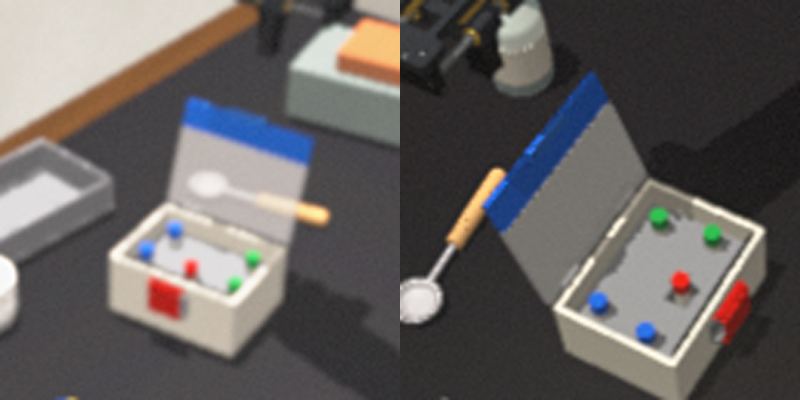

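The vial stands in the well and the lid is still back. Descending behind the lid.

Call:
arm_command(commands=[[0, [0.002, 0, 0.03], [0, 0, 0]], [0, [0.002, 0, 0.06], [0, 0, 0]], [0, [0.002, 0, 0.09], [0, 0, 0]], [0, [0.002, 0, 0.11], [0, 0, 0]], [0, [0.002, 0, 0.11], [0, 0, 0]], [0, [0.002, 0, 0.11], [0, 0, 0]], [0, [0.002, 0, 0.11], [0, 0, 0]], [0, [0.002, 0, 0.11], [0, 0, 0]], [0, [0.002, 0, 0.11], [0, 0, 0]], [0, [0.002, 0, 0.11], [0, 0, 0]]])

```text
time: 10.75
ee_pos: [0.5874, -0.2568, 0.2431]
eef_rot: [0.665, 0.747, 0.001, 0.002]
ft_force: [-0.4, 0.6, -0.1]
width: 0.0006
```

```bash
python3 - <<'E'
# arc: finger (halfwidth .0095 along case x, tip at TCP-.07). path in case x,z of fingertip for lid angle th
import numpy as np
hx,hz=.068,.084
for th in np.arange(1.9,.05,-.1):
    u=np.array([-np.cos(th),np.sin(th)]); n=np.array([np.sin(th),np.cos(th)])
    edge=np.array([hx,hz])+.134*u+.006*n
    r=.112; p=np.array([hx,hz])+r*u+.006*n
    # finger corner touching: front lower corner when th<1.57 -> tip centre = p+(.0095,0)
    print(round(th,2),"edge",edge.round(4),"tcp x,z",(p[0]+.0095).round(4),(p[1]+.07).round(4))
E
python3 go.py .586,-.2583,.24,1.688
```

```text
1.9 edge [0.117  0.2089] tcp x,z 0.1194 0.258
1.8 edge [0.1043 0.2131] tcp x,z 0.1088 0.2617
1.7 edge [0.0912 0.2161] tcp x,z 0.0979 0.2643
1.6 edge [0.0779 0.2178] tcp x,z 0.0868 0.2658
1.5 edge [0.0645 0.2181] tcp x,z 0.0756 0.2661
1.4 edge [0.0511 0.2171] tcp x,z 0.0644 0.2654
1.3 edge [0.0379 0.2147] tcp x,z 0.0533 0.2635
1.2 edge [0.025  0.2111] tcp x,z 0.0425 0.2606
1.1 edge [0.0126 0.2061] tcp x,z 0.032 0.2565
1.0 edge [0.0006 0.2   ] tcp x,z 0.022 0.2515
0.9 edge [-0.0106  0.1927] tcp x,z 0.0126 0.2455
0.8 edge [-0.0211  0.1843] tcp x,z 0.0038 0.2385
0.7 edge [-0.0306  0.1749] tcp x,z -0.0043 0.2307
0.6 edge [-0.0392  0.1646] tcp x,z -0.0115 0.2222
0.5 edge [-0.0467  0.1535] tcp x,z -0.0179 0.213
0.4 edge [-0.0531  0.1417] tcp x,z -0.0233 0.2031
0.3 edge [-0.0582  0.1293] tcp x,z -0.0277 0.1928
0.2 edge [-0.0621  0.1165] tcp x,z -0.0311 0.1821
0.1 edge [-0.0647  0.1033] tcp x,z -0.0333 0.1712
t 10.75 pos [ 0.5874 -0.2568  0.2431] F [-0.39  0.55 -0.06] w 0.0006 psi 1.6878
shift [-0.0014 -0.0016  0.0031] turn [ 0.0045  0.002  -0.0002] dist 0.004
```

Call:
arm_command(commands=[[0, [0.01, -0.001, 0], [0, 0, 0]], [0, [0.02, -0.001, 0], [0, 0, 0]], [0, [0.03, -0.001, 0], [0, 0, 0]], [0, [0.04, -0.001, 0], [0, 0, 0]], [0, [0.05, -0.001, 0], [0, 0, 0]], [0, [0.06, -0.001, 0], [0, 0, 0]], [0, [0.07, -0.001, 0], [0, 0, 0]], [0, [0.08, -0.001, 0], [0, 0, 0]], [0, [0.08, -0.001, 0], [0, 0, 0]], [0, [0.08, -0.001, 0], [0, 0, 0]]])

```text
time: 11.58
ee_pos: [0.5766, -0.1765, 0.2418]
eef_rot: [0.664, 0.748, 0.001, 0.001]
ft_force: [-0.0, -0.3, -0.6]
width: 0.0006
```

```bash
cat > cs.py <<'E'
from bench import *
import cv2,numpy as np,sys
s=read_state();d=s["ee_pos"][:2]-[.5684,-.1093];c,sn=np.cos(-1.4531),np.sin(-1.4531)
print("t",round(s["time"],2),"case x,y",(c*d[0]+sn*d[1]).round(4),(-sn*d[0]+c*d[1]).round(4),"z",s["ee_pos"][2].round(4),"F",s["ft_force"].round(2))
if len(sys.argv)>1:
    a=camera("side")["pixels"][:,:,::-1];b=camera("scene")["pixels"][:,:,::-1]
    f=lambda i:cv2.resize(i,(400,400),interpolation=cv2.INTER_CUBIC)
    cv2.imwrite(f"pics/{sys.argv[1]}.png",np.hstack([f(a[100:230,270:400]),f(b[90:220,200:330])]))
E
python3 cs.py l1
```

```text
t 11.58 case x,y 0.0677 0.0003 z 0.2418 F [-0.05 -0.29 -0.64]
```

View pics/l1.png

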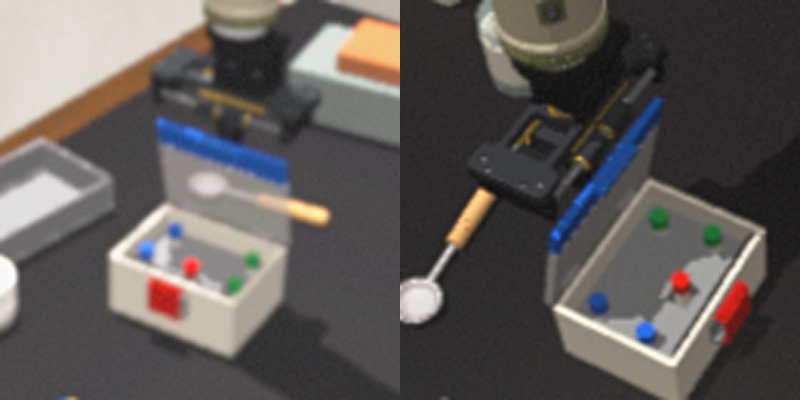

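The lid follows, now just past upright. Following the arc down.

Call:
arm_command(commands=[[0, [0.01, -0.0005, 0], [0, 0, 0]], [0, [0.02, -0.0005, 0], [0, 0, 0]], [0, [0.03, -0.0005, 0], [0, 0, 0]], [0, [0.04, -0.0005, 0], [0, 0, 0]], [0, [0.05, -0.0005, 0], [0, 0, 0]], [0, [0.057, -0.0005, 0], [0, 0, 0]], [0, [0.064, -0.0005, 0.004], [0, 0, 0]], [0, [0.072, -0.0005, 0.011], [0, 0, 0]], [0, [0.079, -0.0005, 0.02], [0, 0, 0]], [0, [0.085, -0.0005, 0.029], [0, 0, 0]]])

```text
time: 12.52
ee_pos: [0.5662, -0.092, 0.2116]
eef_rot: [0.664, 0.747, 0.001, 0.001]
ft_force: [0.7, 0.5, -0.3]
width: 0.0009
```

```bash
python3 cs.py l2
```

```text
t 12.52 case x,y -0.0174 -0.0002 z 0.2116 F [ 0.71  0.47 -0.34]
```

View pics/l2.png

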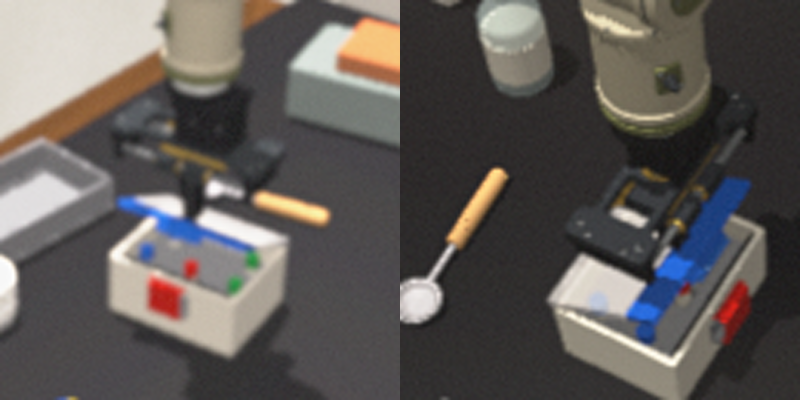

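Call:
arm_command(commands=[[0, [0.01, 0, 0], [0, 0, 0]], [0, [0.02, 0, 0.004], [0, 0, 0]], [0, [0.0275, 0, 0.01], [0, 0, 0]], [0, [0.03, 0, 0.015], [0, 0, 0]], [0, [0.032, 0, 0.02], [0, 0, 0]], [0, [0.0335, 0, 0.025], [0, 0, 0]], [0, [0.0345, 0, 0.029], [0, 0, 0]], [0, [0.0345, 0, 0.032], [0, 0, 0]], [0, [0.0345, 0, 0.032], [0, 0, 0]], [0, [0.0345, 0, 0.032], [0, 0, 0]]])

```text
time: 13.45
ee_pos: [0.5624, -0.0591, 0.1805]
eef_rot: [0.665, 0.747, 0.001, 0.001]
ft_force: [-0.1, -0.0, 0.4]
width: 0.0003
```

```bash
python3 cs.py l3; python3 wr.py w7 .56,-.05,.1
```

```text
t 13.45 case x,y -0.0505 -0.0001 z 0.1805 F [-0.1  -0.01  0.43]
proj [[311.6, 225.9]]
```

View pics/l3.png

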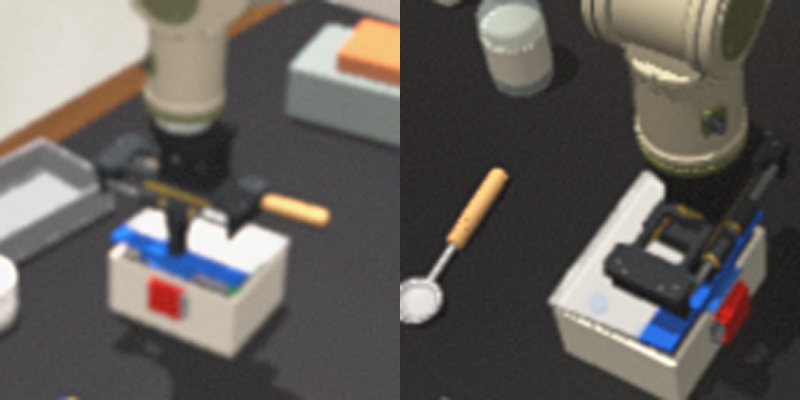

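View pics/w7.png

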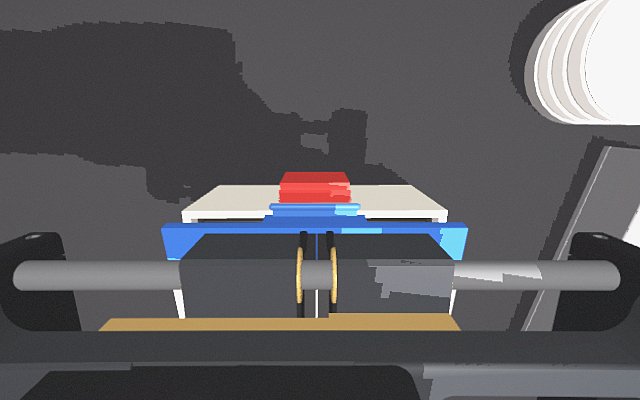

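Call:
arm_command(commands=[[0, [0.001, 0, 0.001], [0, 0, 0]], [0, [0.001, 0, 0.001], [0, 0, 0]], [0, [0.001, 0, 0.002], [0, 0, 0]], [0, [0.001, 0, 0.002], [0, 0, 0]], [0, [0.001, 0, 0.003], [0, 0, 0]], [0, [0.001, 0, 0.003], [0, 0, 0]], [0, [0.001, 0, 0.004], [0, 0, 0]], [0, [0.001, 0, 0.004], [0, 0, 0]], [0, [0.001, 0, 0.004], [0, 0, 0]], [0, [0.001, 0, 0.004], [0, 0, 0]]])

```text
time: 14.43
ee_pos: [0.5623, -0.0579, 0.1766]
eef_rot: [0.665, 0.747, 0.001, 0.001]
ft_force: [0.0, -0.5, -0.5]
width: 0.0005
```

Call:
arm_command(commands=[[0, [0, 0, 0.0005], [0, 0, 0]], [0, [0, 0, 0.001], [0, 0, 0]], [0, [0, 0, 0.001], [0, 0, 0]], [0, [0, 0, 0.0015], [0, 0, 0]], [0, [0, 0, 0.0015], [0, 0, 0]], [0, [0, 0, 0.002], [0, 0, 0]], [0, [0, 0, 0.002], [0, 0, 0]], [0, [0, 0, 0.002], [0, 0, 0]], [0, [0, 0, 0.002], [0, 0, 0]], [0, [0, 0, 0.002], [0, 0, 0]]])

```text
time: 15.27
ee_pos: [0.5623, -0.0579, 0.1746]
eef_rot: [0.665, 0.747, 0.001, 0.001]
ft_force: [-0.4, -0.4, 0.3]
width: 0.0002
```

Call:
arm_command(commands=[[0, [0, 0, 0.0005], [0, 0, 0]], [0, [0, 0, 0.001], [0, 0, 0]], [0, [0, 0, 0.001], [0, 0, 0]], [0, [0, 0, 0.0015], [0, 0, 0]], [0, [0, 0, 0.0015], [0, 0, 0]], [0, [0, 0, 0.002], [0, 0, 0]], [0, [0, 0, 0.002], [0, 0, 0]], [0, [0, 0, 0.002], [0, 0, 0]], [0, [0, 0, 0.002], [0, 0, 0]], [0, [0, 0, 0.002], [0, 0, 0]]])

```text
time: 16.1
ee_pos: [0.5623, -0.0579, 0.1726]
eef_rot: [0.665, 0.747, 0.001, 0.001]
ft_force: [-0.6, -0.1, 1.0]
width: 0.0004
```

Call:
arm_command(commands=[[0, [0, 0, 0.0005], [0, 0, 0]], [0, [0, 0, 0.001], [0, 0, 0]], [0, [0, 0, 0.001], [0, 0, 0]], [0, [0, 0, 0.0015], [0, 0, 0]], [0, [0, 0, 0.0015], [0, 0, 0]], [0, [0, 0, 0.0015], [0, 0, 0]], [0, [0, 0, 0.0015], [0, 0, 0]], [0, [0, 0, 0.0015], [0, 0, 0]], [0, [0, 0, 0.0015], [0, 0, 0]], [0, [0, 0, 0.0015], [0, 0, 0]]])

```text
time: 16.93
ee_pos: [0.5623, -0.0579, 0.1711]
eef_rot: [0.665, 0.747, 0.001, 0.001]
ft_force: [0.6, 0.6, 0.9]
width: 0.0006
```

Call:
arm_command(commands=[[0, [0, 0, 0.0005], [0, 0, 0]], [0, [0, 0, 0.001], [0, 0, 0]], [0, [0, 0, 0.001], [0, 0, 0]], [0, [0, 0, 0.0015], [0, 0, 0]], [0, [0, 0, 0.0015], [0, 0, 0]], [0, [0, 0, 0.0015], [0, 0, 0]], [0, [0, 0, 0.0015], [0, 0, 0]], [0, [0, 0, 0.0015], [0, 0, 0]], [0, [0, 0, 0.0015], [0, 0, 0]], [0, [0, 0, 0.0015], [0, 0, 0]]])

```text
time: 17.77
ee_pos: [0.5623, -0.0579, 0.1697]
eef_rot: [0.665, 0.747, 0.001, 0.001]
ft_force: [-0.8, -0.4, -0.9]
width: 0.0001
```

```bash
python3 wr.py w8 .56,-.05,.1; python3 cs.py l4
```

```text
proj [[311.5, 234.8]]
t 17.82 case x,y -0.0518 -0.0 z 0.1696 F [-0.13  0.33 -0.48]
```

View pics/w8.png

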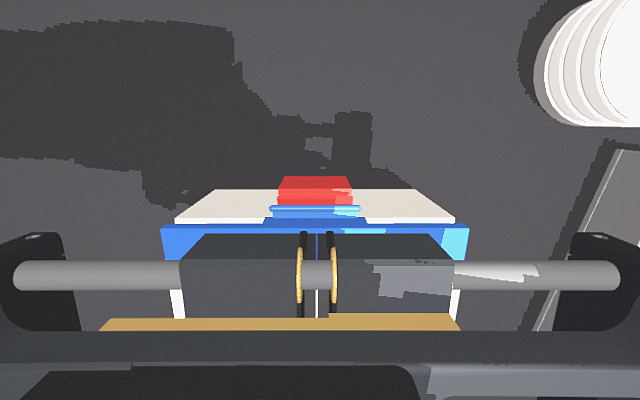

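Lid still follows the finger, with its lip at (315,209) over the catch and no force yet. Continuing.

Call:
arm_command(commands=[[0, [0, 0, 0.0005], [0, 0, 0]], [0, [0, 0, 0.0005], [0, 0, 0]], [0, [0, 0, 0.001], [0, 0, 0]], [0, [0, 0, 0.001], [0, 0, 0]], [0, [0, 0, 0.001], [0, 0, 0]], [0, [0, 0, 0.001], [0, 0, 0]], [0, [0, 0, 0.001], [0, 0, 0]], [0, [0, 0, 0.001], [0, 0, 0]], [0, [0, 0, 0.001], [0, 0, 0]], [0, [0, 0, 0.001], [0, 0, 0]]])

```text
time: 18.75
ee_pos: [0.5623, -0.0578, 0.1687]
eef_rot: [0.665, 0.747, 0.001, 0.001]
ft_force: [-1.0, 0.4, -0.5]
width: 0.0005
```

Call:
arm_command(commands=[[0, [0, 0, 0.0005], [0, 0, 0]], [0, [0, 0, 0.0005], [0, 0, 0]], [0, [0, 0, 0.001], [0, 0, 0]], [0, [0, 0, 0.001], [0, 0, 0]], [0, [0, 0, 0.001], [0, 0, 0]], [0, [0, 0, 0.001], [0, 0, 0]], [0, [0, 0, 0.001], [0, 0, 0]], [0, [0, 0, 0.001], [0, 0, 0]], [0, [0, 0, 0.001], [0, 0, 0]], [0, [0, 0, 0.001], [0, 0, 0]]])

```text
time: 19.58
ee_pos: [0.5624, -0.0578, 0.1679]
eef_rot: [0.665, 0.747, 0.001, 0.001]
ft_force: [-1.5, 0.3, 5.7]
width: 0.0008
```

Contact with the catch: 5.7 N at TCP z = 0.1679.

Call:
arm_command(commands=[[0, [0, 0, 0.0003], [0, 0, 0]], [0, [0, 0, 0.0005], [0, 0, 0]], [0, [0, 0, 0.0008], [0, 0, 0]], [0, [0, 0, 0.001], [0, 0, 0]], [0, [0, 0, 0.001], [0, 0, 0]], [0, [0, 0, 0.001], [0, 0, 0]], [0, [0, 0, 0.001], [0, 0, 0]], [0, [0, 0, 0.001], [0, 0, 0]], [0, [0, 0, 0.001], [0, 0, 0]], [0, [0, 0, 0.001], [0, 0, 0]]])

```text
time: 20.42
ee_pos: [0.5624, -0.0577, 0.1671]
eef_rot: [0.665, 0.747, 0.001, 0.002]
ft_force: [-2.3, 0.2, 6.6]
width: 0.0004
```

Call:
arm_command(commands=[[0, [0, 0, 0.0003], [0, 0, 0]], [0, [0, 0, 0.0005], [0, 0, 0]], [0, [0, 0, 0.0008], [0, 0, 0]], [0, [0, 0, 0.001], [0, 0, 0]], [0, [0, 0, 0.001], [0, 0, 0]], [0, [0, 0, 0.001], [0, 0, 0]], [0, [0, 0, 0.001], [0, 0, 0]], [0, [0, 0, 0.001], [0, 0, 0]], [0, [0, 0, 0.001], [0, 0, 0]], [0, [0, 0, 0.001], [0, 0, 0]]])

```text
time: 21.25
ee_pos: [0.5624, -0.0576, 0.1662]
eef_rot: [0.664, 0.747, 0.001, 0.002]
ft_force: [-3.5, 1.3, 9.2]
width: 0.0005
```

Call:
arm_command(commands=[[0, [0, 0, 0.0003], [0, 0, 0]], [0, [0, 0, 0.0005], [0, 0, 0]], [0, [0, 0, 0.0008], [0, 0, 0]], [0, [0, 0, 0.001], [0, 0, 0]], [0, [0, 0, 0.001], [0, 0, 0]], [0, [0, 0, 0.001], [0, 0, 0]], [0, [0, 0, 0.001], [0, 0, 0]], [0, [0, 0, 0.001], [0, 0, 0]], [0, [0, 0, 0.001], [0, 0, 0]], [0, [0, 0, 0.001], [0, 0, 0]]])

```text
time: 22.08
ee_pos: [0.5624, -0.0576, 0.1654]
eef_rot: [0.665, 0.747, 0.001, 0.002]
ft_force: [-3.8, 1.2, 9.9]
width: 0.0004
```

Call:
arm_command(commands=[[0, [0, 0, 0.0003], [0, 0, 0]], [0, [0, 0, 0.0005], [0, 0, 0]], [0, [0, 0, 0.0008], [0, 0, 0]], [0, [0, 0, 0.0008], [0, 0, 0]], [0, [0, 0, 0.0008], [0, 0, 0]], [0, [0, 0, 0.0008], [0, 0, 0]], [0, [0, 0, 0.0008], [0, 0, 0]], [0, [0, 0, 0.0008], [0, 0, 0]], [0, [0, 0, 0.0008], [0, 0, 0]], [0, [0, 0, 0.0008], [0, 0, 0]]])

```text
time: 22.92
ee_pos: [0.5625, -0.0575, 0.1647]
eef_rot: [0.664, 0.747, 0.001, 0.002]
ft_force: [-5.0, 1.1, 11.9]
width: 0.0003
```

Call:
arm_command(commands=[[0, [0, 0, 0.0003], [0, 0, 0]], [0, [0, 0, 0.0005], [0, 0, 0]], [0, [0, 0, 0.0008], [0, 0, 0]], [0, [0, 0, 0.0008], [0, 0, 0]], [0, [0, 0, 0.0008], [0, 0, 0]], [0, [0, 0, 0.0008], [0, 0, 0]], [0, [0, 0, 0.0008], [0, 0, 0]], [0, [0, 0, 0.0008], [0, 0, 0]], [0, [0, 0, 0.0008], [0, 0, 0]], [0, [0, 0, 0.0008], [0, 0, 0]]])

```text
time: 23.75
ee_pos: [0.5624, -0.0578, 0.163]
eef_rot: [0.665, 0.747, 0.001, 0.001]
ft_force: [-1.0, 2.4, 3.2]
width: 0.0006
```

The force dropped to 3.2 N: the lip has passed the nose. About 2 mm more to the snap.

Call:
arm_command(commands=[[0, [0, 0, 0.0003], [0, 0, 0]], [0, [0, 0, 0.0005], [0, 0, 0]], [0, [0, 0, 0.0008], [0, 0, 0]], [0, [0, 0, 0.0008], [0, 0, 0]], [0, [0, 0, 0.0008], [0, 0, 0]], [0, [0, 0, 0.0008], [0, 0, 0]], [0, [0, 0, 0.0008], [0, 0, 0]], [0, [0, 0, 0.0008], [0, 0, 0]], [0, [0, 0, 0.0008], [0, 0, 0]], [0, [0, 0, 0.0008], [0, 0, 0]]])

```text
time: 24.58
ee_pos: [0.5622, -0.0581, 0.1621]
eef_rot: [0.665, 0.747, 0.001, 0.001]
ft_force: [0.0, -0.3, 0.1]
width: 0.0004
```

```bash
python3 wr.py w9 .56,-.05,.1; python3 cs.py
cat > z.py <<'E'
import cv2,sys,numpy as np
a=[cv2.imread(f"pics/{n}.png")[165:245,240:390] for n in sys.argv[2:]]
cv2.imwrite(f"pics/{sys.argv[1]}.png",np.vstack([cv2.resize(i,(500,266),interpolation=cv2.INTER_CUBIC) for i in a]))
E
python3 z.py z1 w8 w9
```

```text
proj [[311.6, 239.5]]
t 24.63 case x,y -0.0517 -0.0001 z 0.1621 F [ 0.65 -1.34  0.41]
```

View pics/z1.png

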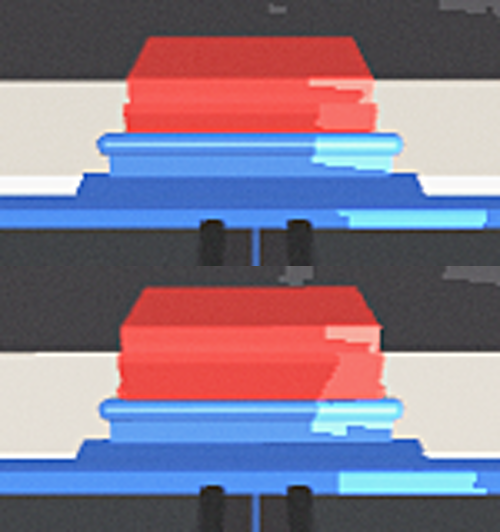

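Lip (blue bar) still sits in front of the lower red step; force is low. Continuing in small steps.

Call:
arm_command(commands=[[0, [0, 0, 0.0003], [0, 0, 0]], [0, [0, 0, 0.0005], [0, 0, 0]], [0, [0, 0, 0.0007], [0, 0, 0]], [0, [0, 0, 0.0007], [0, 0, 0]], [0, [0, 0, 0.0007], [0, 0, 0]], [0, [0, 0, 0.0007], [0, 0, 0]], [0, [0, 0, 0.0007], [0, 0, 0]], [0, [0, 0, 0.0007], [0, 0, 0]], [0, [0, 0, 0.0007], [0, 0, 0]], [0, [0, 0, 0.0007], [0, 0, 0]]])

```text
time: 25.47
ee_pos: [0.5623, -0.0578, 0.1615]
eef_rot: [0.665, 0.747, 0.001, 0.001]
ft_force: [0.7, -0.2, 0.3]
width: 0.0004
```

Call:
arm_command(commands=[[0, [0, 0, 0.0003], [0, 0, 0]], [0, [0, 0, 0.0005], [0, 0, 0]], [0, [0, 0, 0.0005], [0, 0, 0]], [0, [0, 0, 0.0005], [0, 0, 0]], [0, [0, 0, 0.0005], [0, 0, 0]], [0, [0, 0, 0.0005], [0, 0, 0]], [0, [0, 0, 0.0005], [0, 0, 0]], [0, [0, 0, 0.0005], [0, 0, 0]], [0, [0, 0, 0.0005], [0, 0, 0]], [0, [0, 0, 0.0005], [0, 0, 0]]])

```text
time: 26.3
ee_pos: [0.5623, -0.0579, 0.161]
eef_rot: [0.665, 0.747, 0.001, 0.001]
ft_force: [0.6, -0.3, -0.2]
width: 0.0006
```

```bash
python3 wr.py w10 .56,-.05,.1; python3 cs.py l5; python3 z.py z2 w9 w10
```

```text
proj [[311.4, 240.7]]
t 26.35 case x,y -0.0518 0.0 z 0.161 F [-0.32  0.68  0.77]
```

View pics/z2.png

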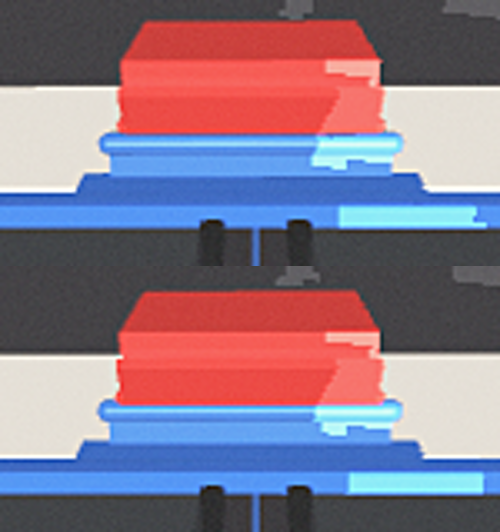

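Call:
arm_command(commands=[[0, [0, 0, 0.0003], [0, 0, 0]], [0, [0, 0, 0.0006], [0, 0, 0]], [0, [0, 0, 0.0006], [0, 0, 0]], [0, [0, 0, 0.0006], [0, 0, 0]], [0, [0, 0, 0.0006], [0, 0, 0]], [0, [0, 0, 0.0006], [0, 0, 0]], [0, [0, 0, 0.0006], [0, 0, 0]], [0, [0, 0, 0.0006], [0, 0, 0]], [0, [0, 0, 0.0006], [0, 0, 0]], [0, [0, 0, 0.0006], [0, 0, 0]]])

```text
time: 27.28
ee_pos: [0.5624, -0.0579, 0.1604]
eef_rot: [0.665, 0.747, 0.001, 0.001]
ft_force: [-0.0, 0.5, 0.2]
width: 0.0006
```

Call:
arm_command(commands=[[0, [0, 0, 0.0003], [0, 0, 0]], [0, [0, 0, 0.0006], [0, 0, 0]], [0, [0, 0, 0.0006], [0, 0, 0]], [0, [0, 0, 0.0006], [0, 0, 0]], [0, [0, 0, 0.0006], [0, 0, 0]], [0, [0, 0, 0.0006], [0, 0, 0]], [0, [0, 0, 0.0006], [0, 0, 0]], [0, [0, 0, 0.0006], [0, 0, 0]], [0, [0, 0, 0.0006], [0, 0, 0]], [0, [0, 0, 0.0006], [0, 0, 0]]])

```text
time: 28.12
ee_pos: [0.5624, -0.0578, 0.1599]
eef_rot: [0.665, 0.747, 0.001, 0.001]
ft_force: [0.3, 0.7, 2.6]
width: 0.0002
```

Call:
arm_command(commands=[[0, [0, 0, 0.0002], [0, 0, 0]], [0, [0, 0, 0.0004], [0, 0, 0]], [0, [0, 0, 0.0004], [0, 0, 0]], [0, [0, 0, 0.0004], [0, 0, 0]], [0, [0, 0, 0.0004], [0, 0, 0]], [0, [0, 0, 0.0004], [0, 0, 0]], [0, [0, 0, 0.0004], [0, 0, 0]], [0, [0, 0, 0.0004], [0, 0, 0]], [0, [0, 0, 0.0004], [0, 0, 0]], [0, [0, 0, 0.0004], [0, 0, 0]]])

```text
time: 28.95
ee_pos: [0.5624, -0.0578, 0.1595]
eef_rot: [0.665, 0.747, 0.001, 0.001]
ft_force: [-1.3, 0.2, 2.5]
width: 0.0002
```

```bash
python3 wr.py w11 .56,-.05,.1; python3 cs.py l5; python3 z.py z3 w10 w11
```

```text
proj [[311.2, 241.9]]
t 29.0 case x,y -0.0518 0.0001 z 0.1595 F [0.21 1.71 2.01]
```

View pics/z3.png

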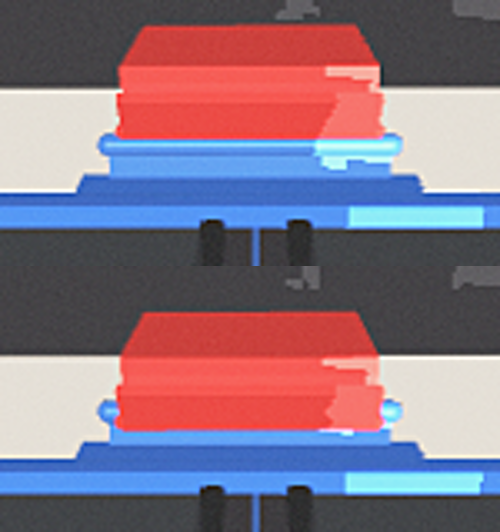

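The red catch now covers the blue lip (at (315,207)): it has snapped over. Withdrawing upward.

Call:
arm_command(commands=[[0, [0, 0, -0.002], [0, 0, 0]], [0, [0, 0, -0.005], [0, 0, 0]], [0, [0, 0, -0.01], [0, 0, 0]], [0, [0, 0, -0.02], [0, 0, 0]], [0, [0, 0, -0.03], [0, 0, 0]], [0, [0, 0, -0.05], [0, 0, 0]], [0, [0, 0, -0.07], [0, 0, 0]], [0, [0, 0, -0.1], [0, 0, 0]], [0, [0, 0, -0.12], [0, 0, 0]], [0, [0, 0, -0.12], [0, 0, 0]]])

```text
time: 29.93
ee_pos: [0.5636, -0.0574, 0.2851]
eef_rot: [0.664, 0.747, 0.003, 0.005]
ft_force: [0.4, 1.2, 0.8]
width: 0.0004
```

```bash
python3 wr.py w12 $(python3 - <<'E'
from fit import *
q=(.5684,-.1093,-1.4531)
for th in (0,.03,.07):
  for p in W(q,[(.068-.134*np.cos(th)+.006*np.sin(th),y,.084+.134*np.sin(th)+.006*np.cos(th)) for y in(.085,-.085)]): print("%.4f,%.4f,%.4f"%tuple(p),end=" ")
E
); python3 cs.py l6
```

```text
proj [[403.0, 179.7], [219.3, 180.2], [404.1, 180.7], [218.2, 181.3], [405.7, 182.4], [216.4, 183.1]]
t 29.98 case x,y -0.052 0.0007 z 0.2827 F [-0.2   0.57 -0.63]
```

View pics/w12.png

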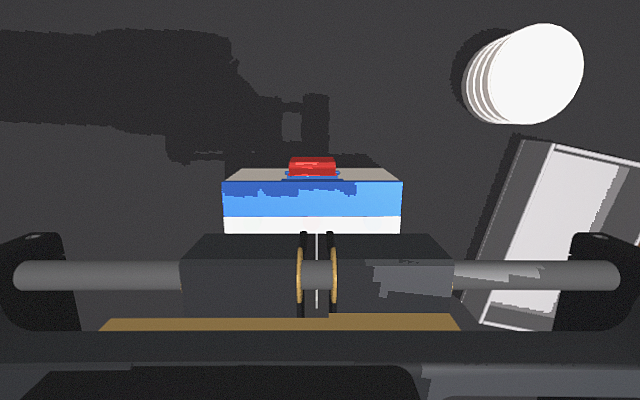

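View pics/l6.png

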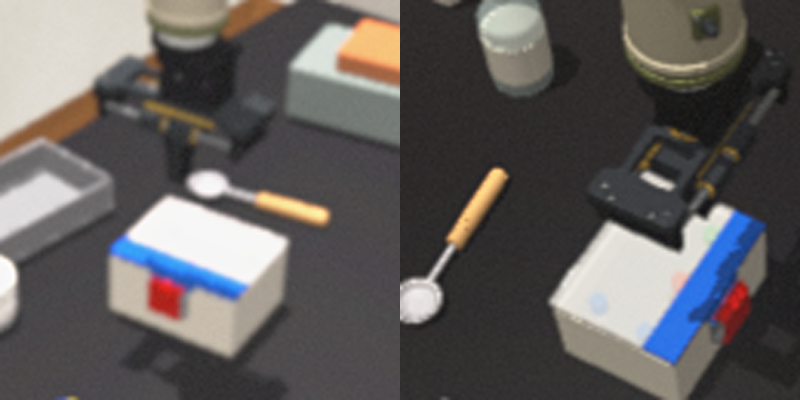

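The lid's front edge is at (402,181)/(221,181), as predicted for closed, with the catch over the lip. One check of the bystanders, then hand in.

Call:
arm_command(commands=[[0, [0, 0, -0.02], [0, 0, 0]], [0, [0, 0, -0.04], [0, 0, 0]], [0, [0, 0, -0.06], [0, 0, 0]], [0, [0, 0, -0.06], [0, 0, 0]], [0, [0, 0, -0.06], [0, 0, 0]], [0, [0, 0, -0.06], [0, 0, 0]], [0, [0, 0, -0.06], [0, 0, 0]], [0, [0, 0, -0.06], [0, 0, 0]], [0, [0, 0, -0.06], [0, 0, 0]], [0, [0, 0, -0.06], [0, 0, 0]]])

```text
time: 30.92
ee_pos: [0.5616, -0.0577, 0.339]
eef_rot: [0.665, 0.747, 0.001, 0.001]
ft_force: [0.4, 0.2, -0.1]
width: 0.0003
```

```bash
python3 wr.py w13 .56,-.05,.1
python3 - <<'E'
from bench import *
import cv2,numpy as np
a=camera("scene")["pixels"];cv2.imwrite("pics/end.png",a[:,:,::-1])
b=cv2.imread("pics/scene0.png")[:,:,::-1]
d=np.abs(a.astype(int)-b).max(2)
for n,(x,y,r) in dict(beaker=(411,297,18),dishes=(297,270,20),bottle=(237,100,22),tipbox=(498,227,28),spatula=(213,172,22),vb=(385,220,8),vg=(399,235,8)).items(): print(n,(d[y-r:y+r,x-r:x+r]>60).sum())
E
python3 z.py z4 w12 w13
```

```text
proj [[314.0, 178.1]]
beaker 0
dishes 0
bottle 16
tipbox 0
spatula 91
vb 0
vg 0
```

View pics/end.png

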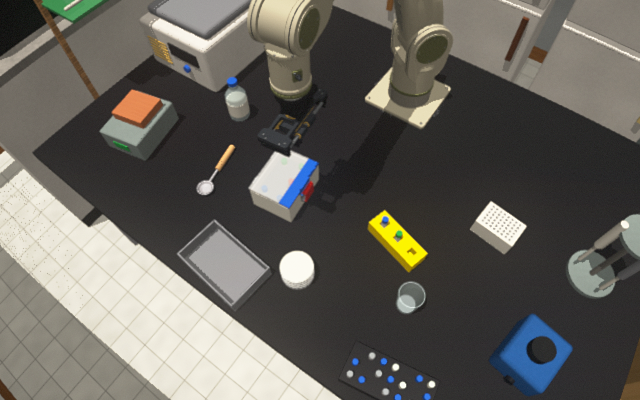

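View pics/z4.png

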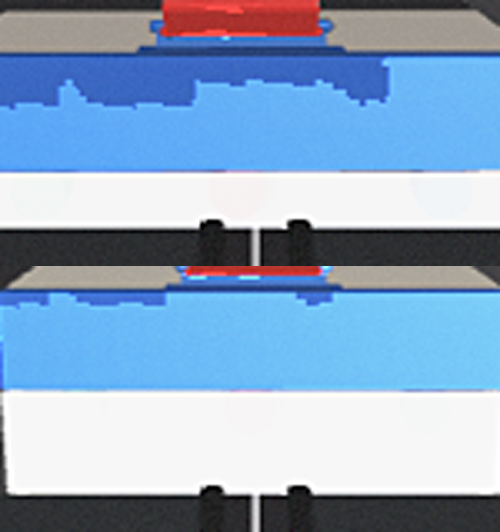

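```bash
python3 -c "
from bench import *
print(close_job())"
```

```text
the job is handed in; nothing more can be done
None
```

The red-capped vial is in the empty well and the lid is latched. I handed the job in at about 31 s of the 69 s allowed.

- **Vial:** I gripped it in the rack and lowered it until it stood on the well floor. The cap-top image matched the prediction within 1 px, level with its neighbours. It sat about 11 mm lower in the grip than I had reckoned, so it met the well floor early with about 12 N. I unloaded that before letting go.
- **Lid:** I swung it over from behind with shut fingers and pressed it down in steps of 0.4–1 mm. The highest force read, at the end of a step, was about 12 N (limit 22 N). It then dropped to about 3 N as the lip passed the nose, and read 2–3 N when the catch snapped.
- **Last checks:** The wrist camera showed the red catch over the blue lip. After I withdrew, the lid edge stayed within about 1–2 px of its closed position, and the force reading was about zero with the robot clear.
- **Other things on the bench:** A before-and-after comparison of the scene picture showed no change at the beaker, dishes, tip box or the other two vials. The bottle and spatula areas differed by a few pixels; I put that down to the lid and arm having moved, and neither object looks shifted.

No check failed.

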